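Put the three cakes back on their own serving boards

ROBOT

A 6-joint arm with a two-finger parallel gripper is mounted at the origin on a cart in front of the work surface, level with it; the furniture and walls round the work are solid. World frame = base frame: x ahead of the robot, y to its left, z up, the work surface at z = 0. Lengths are in m, angles in rad, forces in N, time in s.
With the tool pointing down it reaches from about 0.35 to 0.975 m from the base axis. Payload 4.9 kg.
Tool frame: the origin (TCP) lies at the very end of the fingers, on their centre line; the grasp point (between the pads) lies 19 mm behind it (ctrl.grasp_offset is the distance from the TCP to the grasp point, in m); z points along the fingers, y is the line along which they close (so a half turn about z gives the same grasp; the last joint's range is limited). The gripper opens to 85 mm and grips with 20 to 120 N. Pads are 22 mm wide; open, the fingers measure 114 mm over their backs; the gripper's body (76 mm by 85 mm) begins 54 mm behind the grasp point. The pads swing forward as they close: fully open they stand 13 mm farther back than shut.
Start: joints at [-1.339, 0.053, 1.613, -0, 1.476, -0.119], TCP at [0.215, -0.587, 0.231] pointing down, gripper open.
Joint ranges: [-3.01, 3.01], [-1.01, 2.22], [0.06, 2.58], [-1.02, 4.17], [0.09, 2.62], [-3.14, 3.14]. Speed limits (rad/s): [2.57, 2.57, 3.14, 3.14, 3.14, 3.14].

INTERFACE

Orientations are given as a rotation vector (axis times angle).
In Python, from station import ctrl, optics gives the robot as it stands.
- The arm moves only by the shell command python3 -m handwheel 'ROWS' [OPENING] [FORCE]. ROWS is JSON, a list of rows, each an object of numbers: "tx", "ty", "tz": the shift along the tool's x, y, z in mm; "roll": the turn about the tool's z in rad. A call has 1 to 12 rows; each row shifts and turns the commanded pose from where the row before left it, along the tool's axes as they then stand; what a row does not reach is not made up. A row lasts 1/12 s, in which the tool goes at most 41.7 mm and 7.16 degrees, less where a joint would pass 70% of its speed; a pose out of reach is approached as far as the arm can. A call with a gripper value outside its range is refused whole. OPENING is the finger opening in mm, from 0 to 85.4, set as the call begins (- or left out, the last holds). The fingers move at their own pace and stop on an object; FORCE is the grip in N (left out, the last holds). Time passes only in rows, so rows that do not move let the fingers close. It gives the time, the measured TCP pose, the force, the opening and the grip force at its end, in the units of the state.
- ctrl.get_obs(): the state, without advancing time (a new reading comes with each control period).
- optics.get_image(name): name is "side" or "top"; returns (picture, depth): 384x512x3 uint8, red, green, blue; 384x512 float32, m along the optical axis (not along the pixel's ray), 0 where there is no reading.
- optics.camera_params(name): a dict with "mtx" (3x3 intrinsics, pixels), "extrinsics" (4x4, takes a point from camera to world coordinates). Camera axes: x right, y down, z forward; pixel columns grow to the right and rows downward; lengths in m; the calibration is good to about 2 mm. A picture is of the moment at which its call begins. camera_params takes no time and is no camera call.
- ctrl.finish_job(): hands the job in; it is judged then, once.
The state is a dict: "t": time; "q": joint angles; "dq": joint speeds; "effort": joint torques, N m; "tool_pos": TCP position; "tool_rot": TCP orientation; "contact_force": force on the tool from outside, world axes, zero at the start; "wrist_torque": the same for the moment, N m; "opening": finger opening in m; "grip_force": force on a finger pad.
Only numpy, scipy, OpenCV 4.12 (cv2) and the standard library are available. Lean on these libraries where they do the work, as an engineer would, in place of code of your own. Each camera call takes 0.05 s, during which the arm holds its last target. There are 200 camera calls.

TASK

The croissant, the loaf cake and the strawberry slice are standing on one another's boards. Put the croissant on the blue board, the loaf cake on the white one and the slice on the yellow one, each upright, centred and lying along the length of its board. Never set them on the bare counter: park one on the wooden spare board while you change them round, and leave the tart, the bundt cake and the lone cookie where they are.

Things in the scene. Friction and masses are not known exactly. Their poses are not given: they have to be found in the camera images.
- croissant: Brown butter croissant, 65 (x) x 133 (y) x 49 mm high, about 55 g, flat underneath. Its length is along its y. Origin: centre of its underside. To grip: from above across its x at mid-length (y = 0), where it is at most 65 mm wide, jaws 15 to 35 mm above its underside.
- loaf_cake: Small light-brown loaf cake with pink icing on a thin golden card, 134 (x) x 93 (y, the card) x 64 mm high, about 100 g. Its length is along its x. Origin: centre of the card's underside. The firm body is 103 x 58 mm, 42 mm high, its middle at x = 0, y = +5 mm: grip it there from above across y, 15 to 35 mm above the underside. The thin card does not hinder the fingers.
- cake_slice: Rectangular strawberry cake slice, red on top with cream dots, 68 (x) x 106 (y) x 49 mm high, about 95 g. Its length is along its y. Origin: centre of its underside. The firm body is 68 mm wide across x, 34 mm high, middle at x = -1 mm, y = 0: grip it there from above across x, 15 to 32 mm above its underside.
- blue_board: Blue rectangular serving board, 160 x 120 x 14 mm, fixed to the counter. Origin: centre of its underside, at counter height; its flat top is 14 mm above. x lies along its 160 mm length, y across its 120 mm width. The croissant's place.
- white_board: White rectangular serving board, 160 x 120 x 14 mm, fixed to the counter. Origin: centre of its underside, at counter height; its flat top is 14 mm above. x lies along its 160 mm length, y across its 120 mm width. The loaf cake's place.
- yellow_board: Yellow rectangular serving board, 160 x 120 x 14 mm, fixed to the counter. Origin: centre of its underside, at counter height; its flat top is 14 mm above. x lies along its 160 mm length, y across its 120 mm width. The cake slice's place.
- wooden_board: Brown wooden rectangular serving board, 160 x 120 x 14 mm, fixed to the counter. Origin: centre of its underside, at counter height; its flat top is 14 mm above. x lies along its 160 mm length, y across its 120 mm width. The spare board, empty at the start, for parking one cake on the way.
- tart: Round tartlet with a yellow centre and white cream peaks, 107 mm across, 44 mm high. A bystander that stays where it is. Origin: centre of its underside.
- bundt: Round chocolate bundt cake with a pink icing swirl on a golden card, 104 mm across, 84 mm high. A bystander that stays where it is. Origin: centre of its underside.
- lone_cookie: The single chocolate chip cookie lying on the counter apart from the other cookies' tray, 68 mm across, 15 mm high. A bystander that stays where it is. Origin: centre of its underside.

How it is judged:
At the end, for the whole second after the job is handed in: Croissant on the blue, loaf cake on the white and slice on the yellow board: each centre within 15 mm of the board's centre, its length within 0.22 rad of the board's length (either way round), upright, resting on the board's top, released and at rest (horizontal distance between croissant and blue_board below 0.015 m and angle between the y axis of croissant and the x axis of blue_board, either way round below 0.22 rad and height (world z) of croissant between 0.01 and 0.02 m and angle between each of croissant, loaf_cake, cake_slice's own z axis and vertical below 0.12 rad and linear speed of each of croissant, loaf_cake, cake_slice below 0.02 m/s and horizontal distance between loaf_cake and white_board below 0.015 m and angle between the x axis of loaf_cake and the x axis of white_board, either way round below 0.22 rad and height (world z) of loaf_cake between 0.01 and 0.02 m and horizontal distance between cake_slice and yellow_board below 0.015 m and angle between the y axis of cake_slice and the x axis of yellow_board, either way round below 0.22 rad and height (world z) of cake_slice between 0.01 and 0.02 m); the robot touches nothing.
It fails at once if the croissant, the loaf cake or the slice goes down to the bare counter (height (world z) of any of croissant, loaf_cake, cake_slice below 0.007 m).
It fails at once if the tart, the bundt cake or the lone cookie is pushed more than 15 mm (distance of any of tart, bundt, lone_cookie from where it was at the start of the episode above 0.015 m).
It also fails if it takes over 104 s, if anything falls off the work surface, if the arm or the gripper's body presses on something with over 40 N, if the wrist force passes 120 N, or if a joint passes its speed limit or range.

## Working session

There is one attempt and no reset: what is moved stays moved. The work goes in short steps, Python scripts to look and compute and a shell command to move; the robot and the scene stay as the last step left them, time stands still between calls to the robot, and variables do not carry over. Pictures are saved under pics/ and viewed, at most 14 in all, crops included, and the job is handed in when it is done.

```bash
mkdir -p pics; python3 - <<'E'
from station import ctrl, optics
import cv2,numpy as np
for n in("top","side"):
    p,d=optics.get_image(n); cv2.imwrite(f"pics/{n}0.png",p[:,:,::-1]); np.savez(f"pics/{n}0.npz",p=p,d=d)
    c=optics.camera_params(n); print(np.round(c["mtx"],1).tolist(),np.round(c["extrinsics"],3).tolist())
print(ctrl.get_obs())
E
```

```text
[[350.6, 0.0, 259.9], [0.0, 350.6, 189.2], [0.0, 0.0, 1.0]] [[0.008, -0.987, 0.159, 0.498], [-1.0, -0.009, -0.006, 0.007], [0.007, -0.159, -0.987, 0.927], [0.0, 0.0, 0.0, 1.0]]
[[386.9, 0.0, 250.0], [0.0, 386.9, 189.7], [0.0, 0.0, 1.0]] [[-0.883, -0.225, 0.411, 0.224], [-0.468, 0.394, -0.791, 0.833], [0.016, -0.891, -0.453, 0.512], [0.0, 0.0, 0.0, 1.0]]
{'t': 0.1, 'q': array([-1.33901448e+00,  5.33151588e-02,  1.61418795e+00, -2.32502149e-05,
        1.47600022e+00, -1.18998529e-01]), 'dq': array([ 0.00074165, -0.00257119, -0.00268111,  0.00012868, -0.00094931,
        0.00078043]), 'effort': array([-2.65000608e-04, -3.94907999e+01, -3.71361637e+01, -1.33101430e-04,
        3.96989679e-03,  6.77328785e-06]), 'tool_pos': array([ 0.21463067, -0.58637587,  0.23015221]), 'tool_rot': array([-3.09151830e+00, -5.47854682e-01,  2.05329095e-04]), 'contact_force': array([ 0.17915947, -0.15002694,  0.11689966]), 'wrist_torque': array([-0.0062817 , -0.00204095,  0.01811109]), 'grip_force': 0.0, 'opening': 0.08576694318973169}
```

View pics/top0.png

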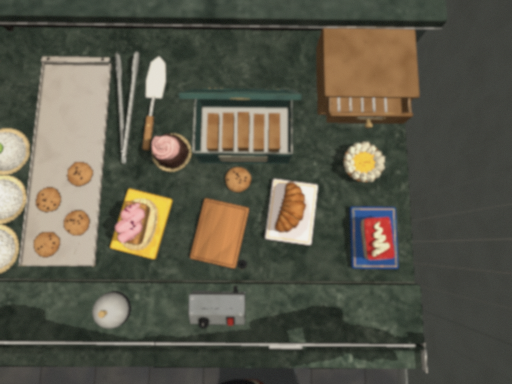

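View pics/side0.png

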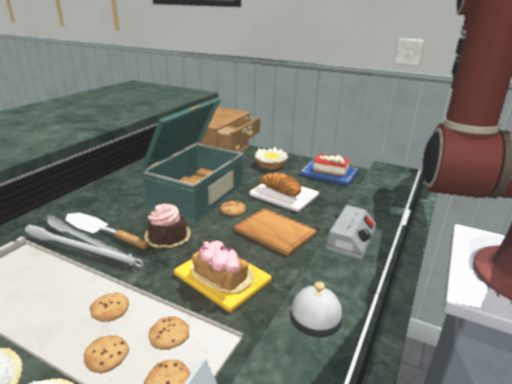

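The top view shows the loaf on yellow (142,224), wooden board empty (220,233), the croissant on white (292,211) and the slice on blue (375,238). The cookie is at (238,179), the bundt at (170,151) and the tart at (364,162). Plan: croissant→wood, loaf→white, slice→yellow, croissant→blue.

```bash
cat > h.py <<'E'
import numpy as np,cv2
from station import ctrl,optics
def cloud(d,n):
    c=optics.camera_params(n);K=c["mtx"];T=c["extrinsics"]
    v,u=np.mgrid[:d.shape[0],:d.shape[1]]
    P=np.stack([(u-K[0,2])/K[0,0]*d,(v-K[1,2])/K[1,1]*d,d],-1)
    W=P@T[:3,:3].T+T[:3,3]; W[d==0]=np.nan
    return W
def rect(P):
    (cx,cy),(w,h),a=cv2.minAreaRect((P*1000).astype(np.float32))
    if w<h: w,h,a=h,w,a+90
    return f"c=({cx:.1f},{cy:.1f}) {w:.0f}x{h:.0f} ang={np.deg2rad((a+90)%180-90):.3f}"
def clean(m):
    n,l,s,_=cv2.connectedComponentsWithStats(m.astype(np.uint8),connectivity=4)
    return l==1+np.argmax(s[1:,4])
def regions(W,px,r=48,lo=.022,base=.014):
    out={}
    for k,(u,v) in px.items():
        m=np.zeros(W.shape[:2],bool); m[v-r:v+r,u-r:u+r]=1
        with np.errstate(invalid='ignore'):
            out[k]=(clean(m&(W[...,2]>.008)),clean(m&(W[...,2]>lo)))
    return out
PX=dict(yellow=(142,224),wood=(220,233),white=(292,211),blue=(375,238))
E
python3 - <<'E'
from h import *
z=np.load("pics/top0.npz");W=cloud(z["d"],"top")
print("counter z",np.nanmedian(W[255:275,330:345,2]))
for k,(b,o) in regions(W,PX,40).items():
    print(k,rect(W[b][:,:2]),b.sum(),"zmed",np.median(W[b][:,2]))
    if k!="wood":
        for lo in(.022,.032,.042):
            q=o&(W[...,2]>lo);
            if q.sum()>5: print("  >",lo,rect(W[q][:,:2]),"mean",W[q].mean(0)[:2].round(4),q.sum(),"max",W[q][:,2].max().round(3))
for k,(u,v,r) in dict(cookie=(238,179,16),bundt=(170,151,22),tart=(364,162,22)).items():
    s=W[v-r:v+r,u-r:u+r].reshape(-1,3);q=s[s[:,2]>.008];print(k,rect(q[:,:2]),q[:,2].max())
vis=cv2.resize(z["p"][140:290,90:420,::-1],None,fx=2.4,fy=2.4,interpolation=cv2.INTER_CUBIC);cv2.imwrite("pics/crop.png",vis)
E
```

```text
counter z 0.00045657093192918996Traceback (most recent call last):
  File "<stdin>", line 4, in <module>
  File "h.py", line 21, in regions
    out[k]=(clean(m&(W[...,2]>.008)),clean(m&(W[...,2]>lo)))
                                     ~~~~~^^^^^^^^^^^^^^^^^
  File "h.py", line 15, in clean
    return l==1+np.argmax(s[1:,4])
                ~~~~~~~~~^^^^^^^^^
    return _wrapfunc(a, 'argmax', axis=axis, out=out, **kwds)
    return bound(*args, **kwds)
ValueError: attempt to get argmax of an empty sequence
```

```bash
sed -i 's/    return l==1+np.argmax/    if n<2: return m\n    return l==1+np.argmax/' h.py
python3 - <<'E'
from h import *
z=np.load("pics/top0.npz");W=cloud(z["d"],"top")
for k,(b,o) in regions(W,PX,40).items():
    print(k,rect(W[b][:,:2]),b.sum(),"zmed",np.median(W[b][:,2]).round(4))
    if k!="wood":
        for lo in(.022,.032,.042,.052):
            q=o&(W[...,2]>lo);
            if q.sum()>5: print("  >",lo,rect(W[q][:,:2]),"mean",W[q].mean(0)[:2].round(4),q.sum(),"max",W[q][:,2].max().round(3))
for k,(u,v,r) in dict(cookie=(238,179,16),bundt=(170,151,22),tart=(364,162,22)).items():
    s=W[v-r:v+r,u-r:u+r].reshape(-1,3);q=s[s[:,2]>.008];print(k,rect(q[:,:2]),q[:,2].max())
vis=cv2.resize(z["p"][140:290,90:420,::-1],None,fx=2.4,fy=2.4,interpolation=cv2.INTER_CUBIC);cv2.imwrite("pics/crop.png",vis)
E
```

```text
yellow c=(553.1,310.2) 160x120 ang=-0.238 2867 zmed 0.0186
  > 0.022 c=(551.7,321.7) 111x62 ang=-0.212 mean [0.5506 0.3138] 1112 max 0.083
  > 0.032 c=(552.5,321.5) 105x62 ang=-0.212 mean [0.5507 0.3146] 1067 max 0.083
  > 0.042 c=(552.5,321.5) 105x62 ang=-0.212 mean [0.5508 0.3154] 1026 max 0.083
  > 0.052 c=(551.9,321.7) 104x62 ang=-0.203 mean [0.5509 0.3164] 961 max 0.083
wood c=(530.7,106.7) 160x120 ang=-0.211 2857 zmed 0.0147
white c=(587.7,-80.3) 160x120 ang=-0.128 2771 zmed 0.0158
  > 0.022 c=(591.9,-78.8) 132x63 ang=-0.263 mean [ 0.5905 -0.0743] 1052 max 0.066
  > 0.032 c=(591.9,-78.8) 132x63 ang=-0.263 mean [ 0.5905 -0.0743] 1052 max 0.066
  > 0.042 c=(591.8,-79.0) 130x63 ang=-0.265 mean [ 0.5908 -0.0745] 1023 max 0.066
  > 0.052 c=(592.7,-78.7) 115x55 ang=-0.258 mean [ 0.5916 -0.076 ] 726 max 0.066
blue c=(522.2,-293.1) 158x121 ang=-0.002 2859 zmed 0.0165
  > 0.022 c=(518.4,-293.9) 103x70 ang=0.071 mean [ 0.5179 -0.29  ] 1236 max 0.066
  > 0.032 c=(518.4,-293.9) 103x70 ang=0.071 mean [ 0.518 -0.291] 1196 max 0.066
  > 0.042 c=(518.9,-294.1) 103x70 ang=0.071 mean [ 0.5182 -0.2923] 1139 max 0.066
  > 0.052 c=(524.2,-294.9) 90x64 ang=0.180 mean [ 0.5116 -0.2913] 296 max 0.066
cookie c=(678.4,57.2) 76x75 ang=0.013 0.019430111391810945
bundt c=(749.4,252.8) 121x99 ang=1.398 0.08397092240171078
tart c=(718.5,-268.9) 105x103 ang=-0.035 0.04649509633072735
```

View pics/crop.png

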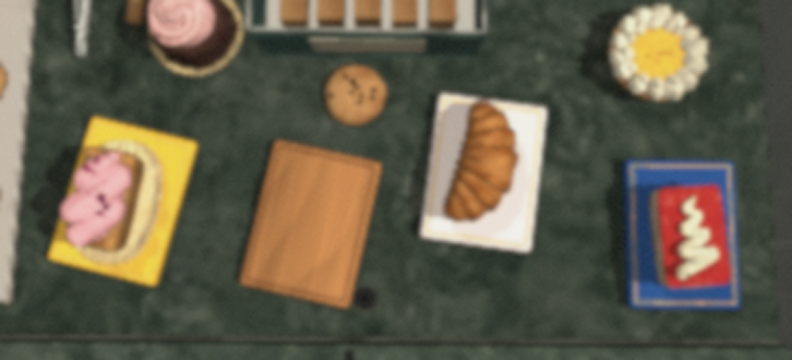

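```bash
cat >> h.py <<'E'
def section(W,m,c,a,lo,hi,half=.012):
    """extent across the length within half of centre, heights lo..hi"""
    e=np.array([np.cos(a),np.sin(a)]);n=np.array([-e[1],e[0]])
    P=W[m];P=P[(P[:,2]>lo)&(P[:,2]<hi)];r=P[:,:2]-np.array(c)/1000
    s,t=r@e,r@n;k=abs(s)<half
    return np.round(1000*np.array([s.min(),s.max(),t[k].min(),t[k].max()]),1)
E
python3 - <<'E'
from h import *
z=np.load("pics/top0.npz");W=cloud(z["d"],"top");R=regions(W,PX,40)
for k,c,a in(("yellow",(552,321.5),-.21),("white",(591.9,-78.9),-.264),("blue",(518.5,-294),.071),("blue",(518.5,-294),.03)):
    for lo,hi in((.022,.1),(.03,.05),(.045,.1)): print(k,lo,section(W,R[k][1],c,a,lo,hi))
# card: cream pixels between z .0145 & .022 inside yellow board
hsv=cv2.cvtColor(z["p"],cv2.COLOR_RGB2HSV)
b=R["yellow"][0]; low=b&(W[...,2]<.022)
print("S hist",np.histogram(hsv[...,1][low],bins=10))
er=cv2.erode(b.astype(np.uint8),np.ones((5,5)))>0
for th in (150,175):
    q=clean(er&(hsv[...,1]<th)&(W[...,2]<.022)); print(th,rect(W[q][:,:2]),q.sum(),"z",np.median(W[q][:,2]).round(4)); print(section(W,q,(552,321.5),-.21,0,.03,.02))
o=ctrl.get_obs();print(ctrl.grasp_offset,o["opening"],cv2.Rodrigues(o["tool_rot"])[0].round(3).tolist())
E
```

```text
yellow 0.022 [-55.8  55.1 -31.   28.6]
yellow 0.03 [-50.7  49.  -30.8 -28.7]
yellow 0.045 [-52.   53.  -31.   28.6]
white 0.022 [-65.8  65.9 -30.6  31.2]
white 0.03 [-65.8  65.9 -30.6  31.2]
white 0.045 [-63.4  63.7 -30.6  29.2]
blue 0.022 [-51.8  51.7 -33.6  34.5]
blue 0.03 [-51.8  51.7 -33.6  34.5]
blue 0.045 [-50.7  51.7 -33.6  33.5]
blue 0.022 [-51.3  52.7 -34.   34.7]
blue 0.03 [-51.3  52.7 -34.   34.7]
blue 0.045 [-50.8  52.6 -34.   33.8]
S hist (array([116, 219,  82,  35,  27,  50,  33,  61, 366, 688]), array([ 81. ,  91.2, 101.4, 111.6, 121.8, 132. , 142.2, 152.4, 162.6,
       172.8, 183. ]))
150 c=(553.5,300.2) 133x68 ang=0.033 480 z 0.0181
[-63.3  68.7 -53.5 -27. ]
175 c=(554.6,306.6) 152x99 ang=-0.120 723 z 0.0169
[-70.   77.8 -65.2 -27. ]
0.0187 0.08576694318973169 [[0.939, 0.344, -0.0], [0.344, -0.939, 0.002], [0.0, -0.002, -1.0]]
```

```bash
cat > plan.py <<'E'
import sys
from h import *
x,y,z,a=map(float,sys.argv[1:5])   # mm, rad (heading of tool x)
o=ctrl.get_obs();R=cv2.Rodrigues(o["tool_rot"])[0];h=np.arctan2(R[1,0],R[0,0])
R2=R@cv2.Rodrigues(np.array([0,0,h-a]))[0]
print("t %.1f roll %.3f  tool shift"%(o["t"],h-a),(R2.T@(np.array([x,y,z])-1000*o["tool_pos"])).round(1),"pos",(1000*o["tool_pos"]).round(1),"h %.3f"%h,"op %.1f F %.1f"%(1000*o["opening"],o["grip_force"]))
E
python3 plan.py 591.9 -78.9 110 -.264
```

```text
t 0.1 roll 0.615  tool shift [ 231.9 -588.1  120.9] pos [ 214.6 -586.4  230.2] h 0.351 op 85.8 F 0.0
```

```bash
python3 -m handwheel '[{"roll":0.088},{"roll":0.088},{"roll":0.088},{"roll":0.088},{"roll":0.088},{"roll":0.088},{"roll":0.088},{"tx":8,"ty":-20},{"tx":11.6,"ty":-29.4},{"tx":11.6,"ty":-29.4},{"tx":11.6,"ty":-29.4},{"tx":11.6,"ty":-29.4}]' 85
python3 -m handwheel '[{"tx":11.6,"ty":-29.4},{"tx":11.6,"ty":-29.4},{"tx":11.6,"ty":-29.4},{"tx":11.6,"ty":-29.4},{"tx":11.6,"ty":-29.4},{"tx":11.6,"ty":-29.4},{"tx":11.6,"ty":-29.4},{"tx":11.6,"ty":-29.4},{"tx":11.6,"ty":-29.4},{"tx":11.6,"ty":-29.4},{"tx":8,"ty":-20},{}]'
python3 plan.py 591.9 -78.9 110 -.264
```

```text
t 0.1 roll 0.615  tool shift [ 231.9 -588.1  120.9] pos [ 214.6 -586.4  230.2] h 0.351 op 85.8 F 0.0$[0]: bad value
$[0]: bad value
```

```bash
python3 -m handwheel '[{"tx":0,"ty":0,"tz":0,"roll":0.088}]' 85; python3 -m handwheel --help | head -20
```

```text
t: 0.18
tool_pos: [0.2147, -0.5865, 0.2304]
tool_rot: [-3.113, -0.409, 0.0]
contact_force: [-0.9, -0.1, -0.0]
opening: 0.0847
grip_force: 0.0invalid input: not JSON, or not a number
```

```bash
python3 -m handwheel '[{"tx":0,"ty":0,"tz":0,"roll":0.088},{"tx":0,"ty":0,"tz":0,"roll":0.088},{"tx":0,"ty":0,"tz":0,"roll":0.088},{"tx":0,"ty":0,"tz":0,"roll":0.088},{"tx":0,"ty":0,"tz":0,"roll":0.088},{"tx":0,"ty":0,"tz":0,"roll":0.088},{"tx":8,"ty":-20,"tz":0,"roll":0},{"tx":11.6,"ty":-29.4,"tz":0,"roll":0},{"tx":11.6,"ty":-29.4,"tz":0,"roll":0},{"tx":11.6,"ty":-29.4,"tz":0,"roll":0},{"tx":11.6,"ty":-29.4,"tz":0,"roll":0},{"tx":11.6,"ty":-29.4,"tz":0,"roll":0}]' 85
python3 -m handwheel '[{"tx":11.6,"ty":-29.4,"tz":0,"roll":0},{"tx":11.6,"ty":-29.4,"tz":0,"roll":0},{"tx":11.6,"ty":-29.4,"tz":0,"roll":0},{"tx":11.6,"ty":-29.4,"tz":0,"roll":0},{"tx":11.6,"ty":-29.4,"tz":0,"roll":0},{"tx":11.6,"ty":-29.4,"tz":0,"roll":0},{"tx":11.6,"ty":-29.4,"tz":0,"roll":0},{"tx":11.6,"ty":-29.4,"tz":0,"roll":0},{"tx":11.6,"ty":-29.4,"tz":0,"roll":0},{"tx":11.6,"ty":-29.4,"tz":0,"roll":0},{"tx":8,"ty":-20,"tz":0,"roll":0},{"tx":0,"ty":0,"tz":0,"roll":0}]'
python3 plan.py 591.9 -78.9 110 -.264
```

```text
t: 1.18
tool_pos: [0.3227, -0.4415, 0.2307]
tool_rot: [-3.113, 0.416, 0.001]
contact_force: [0.6, 0.6, 1.0]
opening: 0.085
grip_force: 0.0
t: 2.18
tool_pos: [0.5256, -0.1694, 0.2307]
tool_rot: [-3.113, 0.408, 0.001]
contact_force: [0.7, -0.3, 0.1]
opening: 0.0848
grip_force: 0.0
t 2.2 roll 0.003  tool shift [  40.5 -104.5  120.9] pos [ 525.6 -169.4  230.7] h -0.261 op 84.8 F 0.0
```

```bash
python3 -m handwheel '[{"tx":10.1,"ty":-26.1,"tz":0,"roll":0},{"tx":10.1,"ty":-26.1,"tz":0,"roll":0},{"tx":10.1,"ty":-26.1,"tz":0,"roll":0},{"tx":10.1,"ty":-26.1,"tz":0,"roll":0},{"tx":0,"ty":0,"tz":30,"roll":0},{"tx":0,"ty":0,"tz":30,"roll":0},{"tx":0,"ty":0,"tz":30,"roll":0},{"tx":0,"ty":0,"tz":31,"roll":0},{"tx":0,"ty":0,"tz":0,"roll":0},{"tx":0,"ty":0,"tz":0,"roll":0}]'
python3 plan.py 591.9 -78.9 17 -.264
```

```text
t: 3.02
tool_pos: [0.5886, -0.0825, 0.108]
tool_rot: [-3.113, 0.416, 0.009]
contact_force: [-0.1, -0.0, 0.1]
opening: 0.0848
grip_force: 0.0
t 3.0 roll -0.002  tool shift [ 2.8 -4.3 91. ] pos [588.6 -82.5 108. ] h -0.266 op 84.8 F 0.0
```

```bash
python3 -m handwheel '[{"tx":2.8,"ty":-4.3,"tz":20,"roll":0},{"tx":0,"ty":0,"tz":20,"roll":0},{"tx":0,"ty":0,"tz":15,"roll":0},{"tx":0,"ty":0,"tz":10,"roll":0},{"tx":0,"ty":0,"tz":0,"roll":0},{"tx":0,"ty":0,"tz":0,"roll":0},{"tx":0,"ty":0,"tz":0,"roll":0}]'
python3 plan.py 591.9 -78.9 17 -.264
```

```text
t: 3.6
tool_pos: [0.5959, -0.0795, 0.0476]
tool_rot: [3.114, -0.416, 0.005]
contact_force: [0.9, -0.1, -0.6]
opening: 0.0851
grip_force: 0.0
t 3.6 roll -0.001  tool shift [-4.1  0.5 30.5] pos [595.9 -79.5  47.6] h -0.265 op 85.1 F 0.0
```

```bash
for i in 1 2 3; do python3 -m handwheel '[{"tx":0,"ty":0,"tz":0,"roll":0},{"tx":0,"ty":0,"tz":0,"roll":0}]' >/dev/null; python3 plan.py 591.9 -78.9 17 -.264; done
```

```text
t 3.8 roll -0.001  tool shift [-3.5  0.6 29.8] pos [595.4 -79.2  46.9] h -0.265 op 84.9 F 0.0
t 3.9 roll -0.001  tool shift [-2.7  0.6 28.8] pos [594.7 -79.   45.8] h -0.265 op 85.1 F 0.0
t 4.1 roll -0.001  tool shift [-2.4  0.6 28.4] pos [594.4 -78.9  45.4] h -0.265 op 84.9 F 0.0
```

```bash
python3 -m handwheel '[{"tx":-1,"ty":0.5,"tz":14,"roll":0},{"tx":0,"ty":0,"tz":12,"roll":0},{"tx":0,"ty":0,"tz":0,"roll":0},{"tx":0,"ty":0,"tz":0,"roll":0},{"tx":0,"ty":0,"tz":0,"roll":0},{"tx":0,"ty":0,"tz":0,"roll":0},{"tx":0,"ty":0,"tz":0,"roll":0},{"tx":0,"ty":0,"tz":0,"roll":0}]'
python3 plan.py 591.9 -78.9 17 -.264
```

```text
t: 4.77
tool_pos: [0.5937, -0.0793, 0.0199]
tool_rot: [3.114, -0.415, 0.002]
contact_force: [-0.8, 0.5, -0.3]
opening: 0.0853
grip_force: 0.0
t 4.8 roll -0.001  tool shift [-1.9  0.1  2.9] pos [593.7 -79.3  19.9] h -0.265 op 85.3 F 0.0
```

```bash
python3 -m handwheel '[{"tx":-1,"ty":0,"tz":1,"roll":0},{"tx":0,"ty":0,"tz":0,"roll":0},{"tx":0,"ty":0,"tz":0,"roll":0},{"tx":0,"ty":0,"tz":0,"roll":0}]'
python3 -m handwheel '[{"tx":0,"ty":0,"tz":0,"roll":0},{"tx":0,"ty":0,"tz":0,"roll":0},{"tx":0,"ty":0,"tz":0,"roll":0},{"tx":0,"ty":0,"tz":0,"roll":0},{"tx":0,"ty":0,"tz":0,"roll":0},{"tx":0,"ty":0,"tz":0,"roll":0},{"tx":0,"ty":0,"tz":0,"roll":0},{"tx":0,"ty":0,"tz":0,"roll":0},{"tx":0,"ty":0,"tz":0,"roll":0},{"tx":0,"ty":0,"tz":0,"roll":0}]' 30 30
python3 plan.py 591.9 -78.9 17 -.264
```

```text
t: 5.1
tool_pos: [0.5923, -0.0789, 0.0183]
tool_rot: [-3.114, 0.415, -0.0]
contact_force: [-0.1, -0.7, 0.2]
opening: 0.0852
grip_force: 0.0
t: 5.93
tool_pos: [0.5926, -0.079, 0.0187]
tool_rot: [3.114, -0.415, 0.001]
contact_force: [-0.9, -0.0, 4.2]
opening: 0.063
grip_force: 33.4
t 5.9 roll -0.001  tool shift [-0.7  0.1  1.7] pos [592.6 -79.   18.7] h -0.265 op 63.0 F 33.4
```

```bash
python3 -m handwheel '[{"tx":0,"ty":0,"tz":-10,"roll":0},{"tx":0,"ty":0,"tz":-20,"roll":0},{"tx":0,"ty":0,"tz":-25,"roll":0},{"tx":0,"ty":0,"tz":-25,"roll":0},{"tx":0,"ty":0,"tz":-20,"roll":0},{"tx":0,"ty":0,"tz":-10,"roll":-0.055},{"tx":0,"ty":0,"tz":0,"roll":0},{"tx":0,"ty":0,"tz":0,"roll":0}]'
python3 plan.py 530.7 106.7 110 -.21
```

```text
t: 6.6
tool_pos: [0.5922, -0.0789, 0.1286]
tool_rot: [3.124, -0.331, 0.001]
contact_force: [0.6, -0.2, -0.6]
opening: 0.0634
grip_force: 33.3
t 6.6 roll -0.001  tool shift [ -98.9 -168.7   18.5] pos [592.2 -78.9 128.6] h -0.211 op 63.4 F 33.3
```

```bash
python3 -m handwheel '[{"tx":-7,"ty":-12,"tz":0,"roll":0},{"tx":-14,"ty":-24,"tz":0,"roll":0},{"tx":-14,"ty":-24,"tz":0,"roll":0},{"tx":-14,"ty":-24,"tz":0,"roll":0},{"tx":-14,"ty":-24,"tz":0,"roll":0},{"tx":-14,"ty":-24,"tz":0,"roll":0},{"tx":-14,"ty":-24,"tz":0,"roll":0},{"tx":-8,"ty":-12.7,"tz":0,"roll":0},{"tx":0,"ty":0,"tz":30,"roll":0},{"tx":0,"ty":0,"tz":30,"roll":0},{"tx":0,"ty":0,"tz":15,"roll":0},{"tx":0,"ty":0,"tz":10,"roll":0}]'
python3 -m handwheel '[{"tx":0,"ty":0,"tz":0,"roll":0},{"tx":0,"ty":0,"tz":0,"roll":0},{"tx":0,"ty":0,"tz":0,"roll":0},{"tx":0,"ty":0,"tz":0,"roll":0},{"tx":0,"ty":0,"tz":0,"roll":0},{"tx":0,"ty":0,"tz":0,"roll":0}]'
python3 plan.py 530.7 106.7 19 -.21
```

```text
t: 7.6
tool_pos: [0.5266, 0.1075, 0.0386]
tool_rot: [3.123, -0.329, -0.013]
contact_force: [-0.5, 0.1, -0.8]
opening: 0.0635
grip_force: 33.3
t: 8.1
tool_pos: [0.5315, 0.1067, 0.0444]
tool_rot: [-3.124, 0.33, -0.003]
contact_force: [-0.7, -0.3, 0.3]
opening: 0.0632
grip_force: 33.3
t 8.1 roll -0.000  tool shift [-0.8  0.2 25.4] pos [531.5 106.7  44.4] h -0.210 op 63.2 F 33.3
```

```bash
python3 -m handwheel '[{"tx":0,"ty":0,"tz":8,"roll":0},{"tx":0,"ty":0,"tz":7,"roll":0},{"tx":0,"ty":0,"tz":5,"roll":0},{"tx":0,"ty":0,"tz":3,"roll":0},{"tx":0,"ty":0,"tz":1,"roll":0},{"tx":0,"ty":0,"tz":0,"roll":0},{"tx":0,"ty":0,"tz":0,"roll":0},{"tx":0,"ty":0,"tz":0,"roll":0},{"tx":0,"ty":0,"tz":0,"roll":0},{"tx":0,"ty":0,"tz":0,"roll":0},{"tx":0,"ty":0,"tz":0,"roll":0}]'
```

```text
t: 9.02
tool_pos: [0.5308, 0.1068, 0.0193]
tool_rot: [-3.124, 0.33, -0.0]
contact_force: [0.3, -0.1, -1.2]
opening: 0.0633
grip_force: 33.3
```

```bash
python3 -m handwheel '[{"tx":0,"ty":0,"tz":0.5,"roll":0},{"tx":0,"ty":0,"tz":0,"roll":0},{"tx":0,"ty":0,"tz":0,"roll":0}]'
python3 -m handwheel '[{"tx":0,"ty":0,"tz":0,"roll":0},{"tx":0,"ty":0,"tz":0,"roll":0},{"tx":0,"ty":0,"tz":0,"roll":0},{"tx":0,"ty":0,"tz":0,"roll":0},{"tx":0,"ty":0,"tz":0,"roll":0},{"tx":0,"ty":0,"tz":-10,"roll":0},{"tx":0,"ty":0,"tz":-20,"roll":0},{"tx":0,"ty":0,"tz":-25,"roll":0},{"tx":0,"ty":0,"tz":-25,"roll":0},{"tx":0,"ty":0,"tz":-20,"roll":0},{"tx":0,"ty":0,"tz":-10,"roll":0},{"tx":0,"ty":0,"tz":0,"roll":0}]' 85
python3 plan.py 552.7 319.8 110 -.21
```

```text
t: 9.27
tool_pos: [0.5307, 0.1067, 0.0187]
tool_rot: [3.124, -0.33, -0.0]
contact_force: [0.5, -0.3, -0.2]
opening: 0.0634
grip_force: 33.3
t: 10.27
tool_pos: [0.5329, 0.1069, 0.1326]
tool_rot: [-3.123, 0.329, -0.01]
contact_force: [0.9, -0.7, 1.2]
opening: 0.085
grip_force: 0.0
t 10.3 roll -0.000  tool shift [ -25.1 -212.3   22.8] pos [532.9 106.9 132.6] h -0.210 op 85.0 F 0.0
```

```bash
python3 -m handwheel '[{"tx":-1.4,"ty":-12.9,"tz":0,"roll":0},{"tx":-2.7,"ty":-25,"tz":0,"roll":0},{"tx":-2.7,"ty":-25,"tz":0,"roll":0},{"tx":-2.7,"ty":-25,"tz":0,"roll":0},{"tx":-2.7,"ty":-25,"tz":0,"roll":0},{"tx":-2.7,"ty":-25,"tz":0,"roll":0},{"tx":-2.7,"ty":-25,"tz":0,"roll":0},{"tx":-2.7,"ty":-25,"tz":0,"roll":0},{"tx":-1.5,"ty":-15,"tz":0,"roll":0},{"tx":-1,"ty":-10,"tz":0,"roll":0},{"tx":0,"ty":0,"tz":0,"roll":0},{"tx":0,"ty":0,"tz":0,"roll":0}]'
python3 -m handwheel '[{"tx":0,"ty":0,"tz":15,"roll":0},{"tx":0,"ty":0,"tz":15,"roll":0},{"tx":0,"ty":0,"tz":0,"roll":0},{"tx":0,"ty":0,"tz":0,"roll":0},{"tx":0,"ty":0,"tz":0,"roll":0},{"tx":0,"ty":0,"tz":0,"roll":0}]'
python3 plan.py 552.7 319.8 17 -.21
python3 - <<'E'
from h import *
p,d=optics.get_image("side");cv2.imwrite("pics/s1.png",p[:,:,::-1])
E
```

```text
t: 11.27
tool_pos: [0.5523, 0.3194, 0.1278]
tool_rot: [3.123, -0.329, -0.002]
contact_force: [0.6, -0.7, 0.3]
opening: 0.0854
grip_force: 0.0
t: 11.77
tool_pos: [0.5532, 0.3195, 0.0992]
tool_rot: [-3.124, 0.33, -0.001]
contact_force: [0.6, -0.1, 0.1]
opening: 0.0852
grip_force: 0.0
t 11.8 roll -0.001  tool shift [-0.6 -0.2 82.2] pos [553.2 319.5  99.2] h -0.211 op 85.2 F 0.0
```

View pics/s1.png

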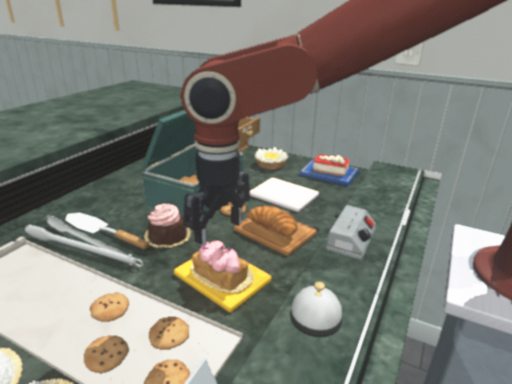

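The croissant sits upright on the wooden board (275,225), white is empty (285,192), and the open gripper is above the loaf (220,262).

```bash
python3 -m handwheel '[{"tx":0,"ty":0,"tz":12,"roll":0},{"tx":0,"ty":0,"tz":16,"roll":0},{"tx":0,"ty":0,"tz":16,"roll":0},{"tx":0,"ty":0,"tz":14,"roll":0},{"tx":0,"ty":0,"tz":10,"roll":0},{"tx":0,"ty":0,"tz":6,"roll":0},{"tx":0,"ty":0,"tz":4,"roll":0},{"tx":0,"ty":0,"tz":2,"roll":0},{"tx":0,"ty":0,"tz":0,"roll":0},{"tx":0,"ty":0,"tz":0,"roll":0},{"tx":0,"ty":0,"tz":0,"roll":0},{"tx":0,"ty":0,"tz":0,"roll":0}]'
python3 plan.py 552.7 319.8 18 -.21
```

```text
t: 12.82
tool_pos: [0.5534, 0.3199, 0.0197]
tool_rot: [-3.124, 0.329, -0.002]
contact_force: [0.0, -0.1, 0.5]
opening: 0.0849
grip_force: 0.0
t 12.8 roll -0.000  tool shift [-0.6  0.3  1.7] pos [553.4 319.9  19.7] h -0.210 op 84.9 F 0.0
```

```bash
python3 -m handwheel '[{"tx":-0.5,"ty":0,"tz":0,"roll":0},{"tx":0,"ty":0,"tz":0,"roll":0},{"tx":0,"ty":0,"tz":0,"roll":0},{"tx":0,"ty":0,"tz":0,"roll":0},{"tx":0,"ty":0,"tz":0,"roll":0},{"tx":0,"ty":0,"tz":0,"roll":0},{"tx":0,"ty":0,"tz":0,"roll":0},{"tx":0,"ty":0,"tz":0,"roll":0},{"tx":0,"ty":0,"tz":0,"roll":0},{"tx":0,"ty":0,"tz":0,"roll":0}]' 30 30
python3 -m handwheel '[{"tx":0,"ty":0,"tz":-8,"roll":0},{"tx":0,"ty":0,"tz":-16,"roll":0},{"tx":0,"ty":0,"tz":-20,"roll":0},{"tx":0,"ty":0,"tz":-25,"roll":0},{"tx":0,"ty":0,"tz":-25,"roll":0},{"tx":0,"ty":0,"tz":-20,"roll":0},{"tx":0,"ty":0,"tz":-10,"roll":-0.04},{"tx":0,"ty":0,"tz":-4,"roll":-0.042},{"tx":0,"ty":0,"tz":0,"roll":0},{"tx":0,"ty":0,"tz":0,"roll":0},{"tx":0,"ty":0,"tz":0,"roll":0}]'
python3 plan.py 588.3 -75.3 45 -.128
```

```text
t: 13.65
tool_pos: [0.5526, 0.32, 0.0193]
tool_rot: [-3.124, 0.33, -0.001]
contact_force: [-1.3, -1.6, 5.7]
opening: 0.0569
grip_force: 32.9
t: 14.57
tool_pos: [0.5515, 0.3194, 0.1453]
tool_rot: [3.134, -0.203, -0.003]
contact_force: [-1.2, -0.2, -1.8]
opening: 0.0567
grip_force: 32.3
t 14.6 roll -0.001  tool shift [ 87.1 386.7 100.6] pos [551.5 319.4 145.3] h -0.129 op 56.7 F 32.3
```

```bash
python3 -m handwheel '[{"tx":2.5,"ty":11,"tz":0,"roll":0},{"tx":5,"ty":22,"tz":0,"roll":0},{"tx":6,"ty":27,"tz":0,"roll":0},{"tx":6,"ty":27,"tz":0,"roll":0},{"tx":6,"ty":27,"tz":0,"roll":0},{"tx":6,"ty":27,"tz":0,"roll":0},{"tx":6,"ty":27,"tz":0,"roll":0},{"tx":6,"ty":27,"tz":0,"roll":0},{"tx":6,"ty":27,"tz":0,"roll":0},{"tx":6,"ty":27,"tz":0,"roll":0},{"tx":6,"ty":27,"tz":0,"roll":0},{"tx":6,"ty":27,"tz":0,"roll":0}]'
python3 -m handwheel '[{"tx":6,"ty":27,"tz":0,"roll":0},{"tx":6,"ty":27,"tz":0,"roll":0},{"tx":5,"ty":20,"tz":0,"roll":0},{"tx":2.5,"ty":9.7,"tz":0,"roll":0},{"tx":0,"ty":0,"tz":15,"roll":0},{"tx":0,"ty":0,"tz":25,"roll":0},{"tx":0,"ty":0,"tz":25,"roll":0},{"tx":0,"ty":0,"tz":20,"roll":0},{"tx":0,"ty":0,"tz":10,"roll":0},{"tx":0,"ty":0,"tz":5,"roll":0},{"tx":0,"ty":0,"tz":0,"roll":0},{"tx":0,"ty":0,"tz":0,"roll":0}]'
python3 -m handwheel '[{"tx":0,"ty":0,"tz":0,"roll":0},{"tx":0,"ty":0,"tz":0,"roll":0},{"tx":0,"ty":0,"tz":0,"roll":0},{"tx":0,"ty":0,"tz":0,"roll":0}]'
python3 plan.py 588.3 -75.3 19.3 -.128
```

```text
t: 15.57
tool_pos: [0.5797, 0.0086, 0.1459]
tool_rot: [3.135, -0.202, -0.002]
contact_force: [-0.6, -0.6, -1.2]
opening: 0.0565
grip_force: 32.4
t: 16.57
tool_pos: [0.5898, -0.0749, 0.0477]
tool_rot: [3.135, -0.201, 0.002]
contact_force: [-0.4, -0.7, -1.6]
opening: 0.0568
grip_force: 32.4
t: 16.9
tool_pos: [0.5897, -0.0749, 0.0477]
tool_rot: [3.135, -0.201, 0.002]
contact_force: [-0.3, -0.5, -1.1]
opening: 0.0568
grip_force: 32.4
t 16.9 roll -0.000  tool shift [-1.4  0.5 28.4] pos [589.7 -74.9  47.7] h -0.128 op 56.8 F 32.4
```

```bash
python3 -m handwheel '[{"tx":-1.5,"ty":0.4,"tz":6,"roll":0},{"tx":0,"ty":0,"tz":8,"roll":0},{"tx":0,"ty":0,"tz":6,"roll":0},{"tx":0,"ty":0,"tz":4,"roll":0},{"tx":0,"ty":0,"tz":2,"roll":0},{"tx":0,"ty":0,"tz":1,"roll":0},{"tx":0,"ty":0,"tz":0.7,"roll":0},{"tx":0,"ty":0,"tz":0,"roll":0},{"tx":0,"ty":0,"tz":0,"roll":0},{"tx":0,"ty":0,"tz":0,"roll":0},{"tx":0,"ty":0,"tz":0,"roll":0},{"tx":0,"ty":0,"tz":0,"roll":0}]'
```

```text
t: 17.9
tool_pos: [0.588, -0.0751, 0.0194]
tool_rot: [3.135, -0.201, 0.001]
contact_force: [-0.8, -0.2, 0.9]
opening: 0.0565
grip_force: 32.6
```

Resting (force changed from −1.3 to +0.9). Release, then head for the slice.

```bash
python3 -m handwheel '[{"tx":0,"ty":0,"tz":0,"roll":0},{"tx":0,"ty":0,"tz":0,"roll":0},{"tx":0,"ty":0,"tz":0,"roll":0},{"tx":0,"ty":0,"tz":0,"roll":0},{"tx":0,"ty":0,"tz":0,"roll":0},{"tx":0,"ty":0,"tz":0,"roll":0},{"tx":0,"ty":0,"tz":-10,"roll":0},{"tx":0,"ty":0,"tz":-20,"roll":0},{"tx":0,"ty":0,"tz":-30,"roll":0},{"tx":0,"ty":0,"tz":-30,"roll":0},{"tx":0,"ty":0,"tz":-20,"roll":0},{"tx":0,"ty":0,"tz":-10,"roll":0}]' 85
python3 -m handwheel '[{"tx":0,"ty":0,"tz":0,"roll":-0.06},{"tx":0,"ty":0,"tz":0,"roll":-0.06},{"tx":0,"ty":0,"tz":0,"roll":-0.06},{"tx":0,"ty":0,"tz":0,"roll":0},{"tx":0,"ty":0,"tz":0,"roll":0}]'
python3 plan.py 518.5 -294 100 .052
```

```text
t: 18.9
tool_pos: [0.5898, -0.0755, 0.1441]
tool_rot: [3.134, -0.201, 0.011]
contact_force: [0.9, -0.2, 0.2]
opening: 0.0851
grip_force: 0.0
t: 19.32
tool_pos: [0.5872, -0.0749, 0.1386]
tool_rot: [-3.14, -0.079, 0.002]
contact_force: [0.6, 0.3, -1.1]
opening: 0.0849
grip_force: 0.0
t 19.3 roll -0.002  tool shift [-80.  215.2  38.6] pos [587.2 -74.9 138.6] h 0.050 op 84.9 F 0.0
```

```bash
python3 -m handwheel '[{"tx":-4,"ty":11,"tz":0,"roll":0},{"tx":-8,"ty":22,"tz":0,"roll":0},{"tx":-9.5,"ty":25.5,"tz":0,"roll":0},{"tx":-9.5,"ty":25.5,"tz":0,"roll":0},{"tx":-9.5,"ty":25.5,"tz":0,"roll":0},{"tx":-9.5,"ty":25.5,"tz":0,"roll":0},{"tx":-9.5,"ty":25.5,"tz":0,"roll":0},{"tx":-9.5,"ty":25.5,"tz":0,"roll":0},{"tx":-7,"ty":19,"tz":0,"roll":0},{"tx":-4,"ty":10.2,"tz":0,"roll":0},{"tx":0,"ty":0,"tz":19,"roll":0},{"tx":0,"ty":0,"tz":19,"roll":0}]'
python3 -m handwheel '[{"tx":0,"ty":0,"tz":0,"roll":0},{"tx":0,"ty":0,"tz":0,"roll":0},{"tx":0,"ty":0,"tz":0,"roll":0},{"tx":0,"ty":0,"tz":0,"roll":0},{"tx":0,"ty":0,"tz":0,"roll":0}]'
python3 plan.py 518.5 -294 17 .05
python3 - <<'E'
from h import *
p,d=optics.get_image("top");cv2.imwrite("pics/t2.png",p[:,:,::-1])
W=cloud(d,"top")
for k,c in(("white",(588.3,-75.3)),("wood",(530.7,106.7))):
    b,o=regions(W,PX,40)[k]; print(k,rect(W[o][:,:2]),rect(W[b][:,:2]))
E
```

```text
t: 20.32
tool_pos: [0.5194, -0.296, 0.1024]
tool_rot: [3.138, 0.078, 0.005]
contact_force: [0.2, -0.1, -1.0]
opening: 0.0851
grip_force: 0.0
t: 20.73
tool_pos: [0.5198, -0.2944, 0.1027]
tool_rot: [3.139, 0.082, 0.003]
contact_force: [-0.1, 0.4, 0.3]
opening: 0.0848
grip_force: 0.0
t 20.7 roll 0.002  tool shift [-1.4 -0.6 85.7] pos [ 519.8 -294.4  102.7] h 0.052 op 84.8 F 0.0
white c=(593.1,-77.3) 116x71 ang=-0.161 c=(587.7,-80.4) 160x120 ang=-0.130
wood c=(531.3,107.2) 131x63 ang=-0.213 c=(530.7,106.4) 160x120 ang=-0.211
```

View pics/t2.png

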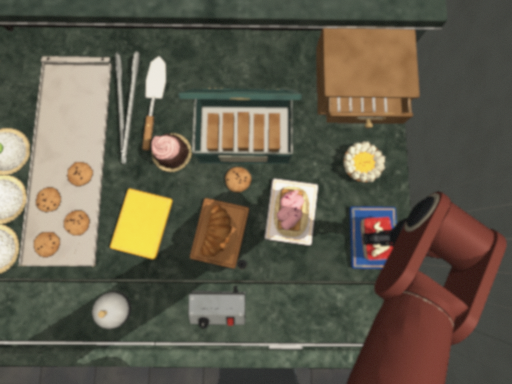

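The loaf sits on white (292,210), the croissant on wood (220,231), yellow is free (142,224), and the gripper is over the slice (377,238). Descending.

```bash
python3 -m handwheel '[{"tx":-1.3,"ty":-0.5,"tz":12,"roll":0},{"tx":0,"ty":0,"tz":16,"roll":0},{"tx":0,"ty":0,"tz":16,"roll":0},{"tx":0,"ty":0,"tz":15,"roll":0},{"tx":0,"ty":0,"tz":11,"roll":0},{"tx":0,"ty":0,"tz":7,"roll":0},{"tx":0,"ty":0,"tz":4,"roll":0},{"tx":0,"ty":0,"tz":3,"roll":0},{"tx":0,"ty":0,"tz":0,"roll":0},{"tx":0,"ty":0,"tz":0,"roll":0},{"tx":0,"ty":0,"tz":0,"roll":0},{"tx":0,"ty":0,"tz":0,"roll":0}]'
python3 plan.py 518.5 -294 18 .05
```

```text
t: 21.78
tool_pos: [0.5181, -0.2941, 0.018]
tool_rot: [3.14, 0.081, 0.002]
contact_force: [-0.3, 0.1, -0.1]
opening: 0.0852
grip_force: 0.0
t 21.8 roll 0.002  tool shift [ 0.4 -0.  -0. ] pos [ 518.1 -294.1   18. ] h 0.052 op 85.2 F 0.0
```

```bash
python3 -m handwheel '[{"tx":0,"ty":0,"tz":0,"roll":0},{"tx":0,"ty":0,"tz":0,"roll":0},{"tx":0,"ty":0,"tz":0,"roll":0},{"tx":0,"ty":0,"tz":0,"roll":0},{"tx":0,"ty":0,"tz":0,"roll":0},{"tx":0,"ty":0,"tz":0,"roll":0},{"tx":0,"ty":0,"tz":0,"roll":0},{"tx":0,"ty":0,"tz":0,"roll":0},{"tx":0,"ty":0,"tz":0,"roll":0},{"tx":0,"ty":0,"tz":0,"roll":0}]' 40 30
python3 -m handwheel '[{"tx":0,"ty":0,"tz":-8,"roll":0},{"tx":0,"ty":0,"tz":-16,"roll":0},{"tx":0,"ty":0,"tz":-25,"roll":0},{"tx":0,"ty":0,"tz":-25,"roll":0},{"tx":0,"ty":0,"tz":-25,"roll":0},{"tx":0,"ty":0,"tz":-20,"roll":0.05},{"tx":0,"ty":0,"tz":-10,"roll":0.08},{"tx":0,"ty":0,"tz":-4,"roll":0.08},{"tx":0,"ty":0,"tz":0,"roll":0.05},{"tx":0,"ty":0,"tz":0,"roll":0.03},{"tx":0,"ty":0,"tz":0,"roll":0},{"tx":0,"ty":0,"tz":0,"roll":0}]'
python3 plan.py 553.1 310.2 45 -.238
```

```text
t: 22.62
tool_pos: [0.5181, -0.2941, 0.0179]
tool_rot: [3.14, 0.081, 0.001]
contact_force: [-0.7, -0.4, 5.1]
opening: 0.0675
grip_force: 35.7
t: 23.62
tool_pos: [0.517, -0.2932, 0.1493]
tool_rot: [-3.119, 0.372, 0.002]
contact_force: [-0.0, -0.4, -2.0]
opening: 0.0674
grip_force: 35.0
t 23.6 roll 0.001  tool shift [-107.  -594.8  105. ] pos [ 517.  -293.2  149.3] h -0.237 op 67.4 F 35.0
```

```bash
python3 -m handwheel '[{"tx":-1.5,"ty":-9,"tz":0,"roll":0},{"tx":-3,"ty":-18,"tz":0,"roll":0},{"tx":-5,"ty":-27.6,"tz":0,"roll":0},{"tx":-5,"ty":-27.6,"tz":0,"roll":0},{"tx":-5,"ty":-27.6,"tz":0,"roll":0},{"tx":-5,"ty":-27.6,"tz":0,"roll":0},{"tx":-5,"ty":-27.6,"tz":0,"roll":0},{"tx":-5,"ty":-27.6,"tz":0,"roll":0},{"tx":-5,"ty":-27.6,"tz":0,"roll":0},{"tx":-5,"ty":-27.6,"tz":0,"roll":0},{"tx":-5,"ty":-27.6,"tz":0,"roll":0},{"tx":-5,"ty":-27.6,"tz":0,"roll":0}]'
python3 -m handwheel '[{"tx":-5,"ty":-27.6,"tz":0,"roll":0},{"tx":-5,"ty":-27.6,"tz":0,"roll":0},{"tx":-5,"ty":-27.6,"tz":0,"roll":0},{"tx":-5,"ty":-27.6,"tz":0,"roll":0},{"tx":-5,"ty":-27.6,"tz":0,"roll":0},{"tx":-5,"ty":-27.6,"tz":0,"roll":0},{"tx":-5,"ty":-27.6,"tz":0,"roll":0},{"tx":-5,"ty":-27.6,"tz":0,"roll":0},{"tx":-5,"ty":-27.6,"tz":0,"roll":0},{"tx":-4,"ty":-24,"tz":0,"roll":0},{"tx":-2.5,"ty":-13,"tz":0,"roll":0},{"tx":-1,"ty":-6,"tz":0,"roll":0}]'
python3 -m handwheel '[{"tx":0,"ty":0,"tz":0,"roll":0},{"tx":0,"ty":0,"tz":0,"roll":0},{"tx":0,"ty":0,"tz":0,"roll":0},{"tx":0,"ty":0,"tz":0,"roll":0}]'
python3 plan.py 553.1 310.2 45 -.238
```

```text
t: 24.62
tool_pos: [0.5355, 0.0156, 0.1499]
tool_rot: [-3.119, 0.372, 0.001]
contact_force: [1.4, -0.2, -0.4]
opening: 0.0673
grip_force: 34.9
t: 25.62
tool_pos: [0.5531, 0.3111, 0.1498]
tool_rot: [3.12, -0.369, -0.001]
contact_force: [-0.5, -1.0, -1.4]
opening: 0.0679
grip_force: 34.9
t: 25.95
tool_pos: [0.5539, 0.308, 0.1501]
tool_rot: [3.119, -0.375, -0.0]
contact_force: [0.5, 0.4, -1.3]
opening: 0.0674
grip_force: 34.9
t 25.9 roll -0.002  tool shift [ -1.3  -2.  105.1] pos [553.9 308.  150.1] h -0.240 op 67.4 F 34.9
```

```bash
python3 -m handwheel '[{"tx":-1,"ty":-2,"tz":12,"roll":0},{"tx":0,"ty":0,"tz":20,"roll":0},{"tx":0,"ty":0,"tz":22,"roll":0},{"tx":0,"ty":0,"tz":22,"roll":0},{"tx":0,"ty":0,"tz":15,"roll":0},{"tx":0,"ty":0,"tz":9,"roll":0},{"tx":0,"ty":0,"tz":5,"roll":0},{"tx":0,"ty":0,"tz":0,"roll":0},{"tx":0,"ty":0,"tz":0,"roll":0},{"tx":0,"ty":0,"tz":0,"roll":0},{"tx":0,"ty":0,"tz":0,"roll":0},{"tx":0,"ty":0,"tz":0,"roll":0}]'
python3 plan.py 553.1 310.2 18 -.238
```

```text
t: 26.95
tool_pos: [0.5541, 0.3117, 0.0464]
tool_rot: [-3.118, 0.373, -0.003]
contact_force: [0.8, -0.3, -1.4]
opening: 0.0673
grip_force: 35.0
t 26.9 roll -0.000  tool shift [-0.7  1.7 28.4] pos [554.1 311.7  46.4] h -0.238 op 67.3 F 35.0
```

```bash
python3 -m handwheel '[{"tx":-0.5,"ty":1.5,"tz":6,"roll":0},{"tx":0,"ty":0,"tz":8,"roll":0},{"tx":0,"ty":0,"tz":6,"roll":0},{"tx":0,"ty":0,"tz":4,"roll":0},{"tx":0,"ty":0,"tz":2,"roll":0},{"tx":0,"ty":0,"tz":1,"roll":0},{"tx":0,"ty":0,"tz":0.7,"roll":0},{"tx":0,"ty":0,"tz":0,"roll":0},{"tx":0,"ty":0,"tz":0,"roll":0},{"tx":0,"ty":0,"tz":0,"roll":0},{"tx":0,"ty":0,"tz":0,"roll":0},{"tx":0,"ty":0,"tz":0,"roll":0}]'
```

```text
t: 27.95
tool_pos: [0.5527, 0.3101, 0.0179]
tool_rot: [-3.119, 0.373, -0.001]
contact_force: [-1.8, -0.9, 4.5]
opening: 0.0675
grip_force: 35.6
```

Contact; release, lift, return to the croissant.

```bash
python3 -m handwheel '[{"tx":0,"ty":0,"tz":0,"roll":0},{"tx":0,"ty":0,"tz":0,"roll":0},{"tx":0,"ty":0,"tz":0,"roll":0},{"tx":0,"ty":0,"tz":0,"roll":0},{"tx":0,"ty":0,"tz":0,"roll":0},{"tx":0,"ty":0,"tz":0,"roll":0},{"tx":0,"ty":0,"tz":-10,"roll":0},{"tx":0,"ty":0,"tz":-20,"roll":0},{"tx":0,"ty":0,"tz":-25,"roll":0},{"tx":0,"ty":0,"tz":-25,"roll":0},{"tx":0,"ty":0,"tz":-15,"roll":0},{"tx":0,"ty":0,"tz":-7,"roll":0}]' 85
python3 -m handwheel '[{"tx":0,"ty":0,"tz":0,"roll":-0.026},{"tx":0,"ty":0,"tz":0,"roll":0},{"tx":0,"ty":0,"tz":0,"roll":0},{"tx":0,"ty":0,"tz":0,"roll":0}]'
python3 plan.py 531 107 90 -.212
```

```text
t: 28.95
tool_pos: [0.5543, 0.3108, 0.1236]
tool_rot: [-3.116, 0.373, -0.008]
contact_force: [0.4, 0.6, 1.5]
opening: 0.0852
grip_force: 0.0
t: 29.28
tool_pos: [0.5518, 0.3097, 0.1181]
tool_rot: [3.123, -0.333, -0.003]
contact_force: [0.3, 0.5, -0.2]
opening: 0.0851
grip_force: 0.0
t 29.3 roll -0.001  tool shift [ 22.4 202.5  28.3] pos [551.8 309.7 118.1] h -0.213 op 85.1 F 0.0
```

```bash
python3 -m handwheel '[{"tx":1.4,"ty":11,"tz":0,"roll":0},{"tx":2.2,"ty":20,"tz":0,"roll":0},{"tx":3,"ty":27,"tz":0,"roll":0},{"tx":3,"ty":27,"tz":0,"roll":0},{"tx":3,"ty":27,"tz":0,"roll":0},{"tx":3,"ty":27,"tz":0,"roll":0},{"tx":3,"ty":27,"tz":0,"roll":0},{"tx":2.3,"ty":22,"tz":0,"roll":0},{"tx":1.5,"ty":14.5,"tz":0,"roll":0},{"tx":0,"ty":0,"tz":14,"roll":0},{"tx":0,"ty":0,"tz":14,"roll":0},{"tx":0,"ty":0,"tz":0,"roll":0}]'
python3 -m handwheel '[{"tx":0,"ty":0,"tz":0,"roll":0},{"tx":0,"ty":0,"tz":0,"roll":0},{"tx":0,"ty":0,"tz":0,"roll":0},{"tx":0,"ty":0,"tz":0,"roll":0},{"tx":0,"ty":0,"tz":0,"roll":0}]'
python3 plan.py 531 107 18 -.212
```

```text
t: 30.28
tool_pos: [0.5291, 0.1061, 0.088]
tool_rot: [3.122, -0.335, -0.01]
contact_force: [-1.1, 1.6, -0.4]
opening: 0.0849
grip_force: 0.0
t: 30.7
tool_pos: [0.5322, 0.1075, 0.0922]
tool_rot: [-3.124, 0.332, -0.002]
contact_force: [0.3, -0.2, 0.3]
opening: 0.0848
grip_force: 0.0
t 30.7 roll 0.000  tool shift [-1.2  0.8 74.2] pos [532.2 107.5  92.2] h -0.212 op 84.8 F 0.0
```

```bash
python3 -m handwheel '[{"tx":-0.8,"ty":0.6,"tz":10,"roll":0},{"tx":0,"ty":0,"tz":15,"roll":0},{"tx":0,"ty":0,"tz":16,"roll":0},{"tx":0,"ty":0,"tz":13,"roll":0},{"tx":0,"ty":0,"tz":9,"roll":0},{"tx":0,"ty":0,"tz":5,"roll":0},{"tx":0,"ty":0,"tz":3,"roll":0},{"tx":0,"ty":0,"tz":2,"roll":0},{"tx":0,"ty":0,"tz":0,"roll":0},{"tx":0,"ty":0,"tz":0,"roll":0},{"tx":0,"ty":0,"tz":0,"roll":0},{"tx":0,"ty":0,"tz":0,"roll":0}]'
python3 plan.py 531 107 18 -.212
```

```text
t: 31.7
tool_pos: [0.5314, 0.107, 0.0191]
tool_rot: [-3.124, 0.333, -0.002]
contact_force: [0.7, -0.1, 0.7]
opening: 0.0847
grip_force: 0.0
t 31.7 roll -0.000  tool shift [-0.4  0.1  1.1] pos [531.4 107.   19.1] h -0.212 op 84.7 F 0.0
```

```bash
python3 -m handwheel '[{"tx":0,"ty":0,"tz":0,"roll":0},{"tx":0,"ty":0,"tz":0,"roll":0},{"tx":0,"ty":0,"tz":0,"roll":0},{"tx":0,"ty":0,"tz":0,"roll":0},{"tx":0,"ty":0,"tz":0,"roll":0},{"tx":0,"ty":0,"tz":0,"roll":0},{"tx":0,"ty":0,"tz":0,"roll":0},{"tx":0,"ty":0,"tz":0,"roll":0},{"tx":0,"ty":0,"tz":0,"roll":0},{"tx":0,"ty":0,"tz":0,"roll":0}]' 30 30
python3 -m handwheel '[{"tx":0,"ty":0,"tz":-8,"roll":0},{"tx":0,"ty":0,"tz":-16,"roll":0},{"tx":0,"ty":0,"tz":-25,"roll":0},{"tx":0,"ty":0,"tz":-25,"roll":0},{"tx":0,"ty":0,"tz":-25,"roll":0},{"tx":0,"ty":0,"tz":-20,"roll":-0.04},{"tx":0,"ty":0,"tz":-10,"roll":-0.06},{"tx":0,"ty":0,"tz":-4,"roll":-0.06},{"tx":0,"ty":0,"tz":0,"roll":-0.05},{"tx":0,"ty":0,"tz":0,"roll":0},{"tx":0,"ty":0,"tz":0,"roll":0},{"tx":0,"ty":0,"tz":0,"roll":0}]'
python3 plan.py 522.2 -293.1 45 -.002
```

```text
t: 32.53
tool_pos: [0.5314, 0.107, 0.019]
tool_rot: [-3.124, 0.333, -0.002]
contact_force: [-0.7, 0.8, 5.2]
opening: 0.0633
grip_force: 33.5
t: 33.53
tool_pos: [0.5303, 0.1069, 0.1507]
tool_rot: [3.141, -0.005, -0.002]
contact_force: [-0.2, 0.0, -0.2]
opening: 0.0632
grip_force: 33.3
t 33.5 roll -0.001  tool shift [ -7.1 400.  105.7] pos [530.3 106.9 150.7] h -0.003 op 63.2 F 33.3
```

```bash
python3 -m handwheel '[{"tx":-0.2,"ty":10,"tz":0,"roll":0},{"tx":-0.5,"ty":20,"tz":0,"roll":0},{"tx":-0.5,"ty":27,"tz":0,"roll":0},{"tx":-0.5,"ty":27,"tz":0,"roll":0},{"tx":-0.5,"ty":27,"tz":0,"roll":0},{"tx":-0.5,"ty":27,"tz":0,"roll":0},{"tx":-0.5,"ty":27,"tz":0,"roll":0},{"tx":-0.5,"ty":27,"tz":0,"roll":0},{"tx":-0.5,"ty":27,"tz":0,"roll":0},{"tx":-0.5,"ty":27,"tz":0,"roll":0},{"tx":-0.5,"ty":27,"tz":0,"roll":0},{"tx":-0.5,"ty":27,"tz":0,"roll":0}]'
python3 -m handwheel '[{"tx":-0.5,"ty":27,"tz":0,"roll":0},{"tx":-0.5,"ty":27,"tz":0,"roll":0},{"tx":-0.5,"ty":24,"tz":0,"roll":0},{"tx":-0.5,"ty":14,"tz":0,"roll":0},{"tx":0,"ty":8,"tz":0,"roll":0},{"tx":0,"ty":0,"tz":12,"roll":0},{"tx":0,"ty":0,"tz":20,"roll":0},{"tx":0,"ty":0,"tz":24,"roll":0},{"tx":0,"ty":0,"tz":22,"roll":0},{"tx":0,"ty":0,"tz":16,"roll":0},{"tx":0,"ty":0,"tz":10,"roll":0},{"tx":0,"ty":0,"tz":0,"roll":0}]'
python3 -m handwheel '[{"tx":0,"ty":0,"tz":0,"roll":0},{"tx":0,"ty":0,"tz":0,"roll":0},{"tx":0,"ty":0,"tz":0,"roll":0},{"tx":0,"ty":0,"tz":0,"roll":0},{"tx":0,"ty":0,"tz":0,"roll":0}]'
python3 plan.py 522.2 -293.1 19 -.002
```

```text
t: 34.53
tool_pos: [0.5237, -0.195, 0.151]
tool_rot: [-3.142, 0.005, 0.001]
contact_force: [0.2, -1.1, -0.5]
opening: 0.063
grip_force: 33.3
t: 35.53
tool_pos: [0.5203, -0.2904, 0.0436]
tool_rot: [-3.137, 0.002, 0.008]
contact_force: [-0.7, 0.4, -0.4]
opening: 0.0634
grip_force: 33.3
t: 35.95
tool_pos: [0.5229, -0.2935, 0.0486]
tool_rot: [3.14, -0.004, 0.002]
contact_force: [0.7, 0.2, -0.1]
opening: 0.0635
grip_force: 33.3
t 36.0 roll -0.000  tool shift [-0.7 -0.4 29.6] pos [ 522.9 -293.5   48.6] h -0.002 op 63.5 F 33.3
```

```bash
python3 -m handwheel '[{"tx":-0.5,"ty":-0.4,"tz":7,"roll":0},{"tx":0,"ty":0,"tz":8,"roll":0},{"tx":0,"ty":0,"tz":6,"roll":0},{"tx":0,"ty":0,"tz":4,"roll":0},{"tx":0,"ty":0,"tz":2,"roll":0},{"tx":0,"ty":0,"tz":1.5,"roll":0},{"tx":0,"ty":0,"tz":0.7,"roll":0},{"tx":0,"ty":0,"tz":0,"roll":0},{"tx":0,"ty":0,"tz":0,"roll":0},{"tx":0,"ty":0,"tz":0,"roll":0},{"tx":0,"ty":0,"tz":0,"roll":0},{"tx":0,"ty":0,"tz":0,"roll":0}]'
```

```text
t: 36.95
tool_pos: [0.5217, -0.2927, 0.0191]
tool_rot: [-3.141, 0.003, 0.001]
contact_force: [-2.7, 1.5, 6.0]
opening: 0.0634
grip_force: 33.8
```

```bash
python3 -m handwheel '[{"tx":0,"ty":0,"tz":0,"roll":0},{"tx":0,"ty":0,"tz":0,"roll":0},{"tx":0,"ty":0,"tz":0,"roll":0},{"tx":0,"ty":0,"tz":0,"roll":0},{"tx":0,"ty":0,"tz":0,"roll":0},{"tx":0,"ty":0,"tz":0,"roll":0},{"tx":0,"ty":0,"tz":-10,"roll":0},{"tx":0,"ty":0,"tz":-20,"roll":0},{"tx":0,"ty":0,"tz":-25,"roll":0},{"tx":0,"ty":0,"tz":-25,"roll":0},{"tx":0,"ty":0,"tz":-25,"roll":0},{"tx":0,"ty":0,"tz":-20,"roll":0}]' 85
python3 -m handwheel '[{"tx":-10,"ty":10,"tz":0,"roll":0},{"tx":-20,"ty":20,"tz":0,"roll":0},{"tx":-20,"ty":20,"tz":0,"roll":0},{"tx":-20,"ty":20,"tz":0,"roll":0},{"tx":-20,"ty":20,"tz":0,"roll":0},{"tx":-20,"ty":20,"tz":0,"roll":0},{"tx":-20,"ty":20,"tz":0,"roll":0},{"tx":-20,"ty":20,"tz":0,"roll":0},{"tx":-10,"ty":20,"tz":0,"roll":0},{"tx":0,"ty":15,"tz":0,"roll":0},{"tx":0,"ty":0,"tz":0,"roll":0},{"tx":0,"ty":0,"tz":0,"roll":0}]'
python3 - <<'E'
from h import *
p,d=optics.get_image("top");np.savez("pics/t3.npz",p=p,d=d)
s,_=optics.get_image("side")
cv2.imwrite("pics/t3.png",cv2.hconcat([cv2.resize(p[140:290,90:420,::-1],(660,300),interpolation=cv2.INTER_CUBIC)]));cv2.imwrite("pics/s3.png",s[:,:,::-1])
W=cloud(d,"top");R=regions(W,PX,40)
for k,c,a in(("yellow",(553.1,310.2),-.238),("white",(587.7,-80.3),-.128),("blue",(522.2,-293.1),-.002)):
    b,o=R[k]
    print(k,"obj",rect(W[o][:,:2]),"board",rect(W[b][:,:2]))
    print("   s,t ext rel board:",section(W,o,c,a,.022,.1))
hsv=cv2.cvtColor(p,cv2.COLOR_RGB2HSV)
b=R["white"][0];er=cv2.erode(b.astype(np.uint8),np.ones((5,5)))>0
q=clean(er&(hsv[...,1]>60)); print("card+body",rect(W[q][:,:2]),section(W,q,(587.7,-80.3),-.128,0,.1,.02),section(W,q,(587.7,-80.3),-.128,0,.022,.02))
for k,(u,v,r) in dict(cookie=(238,179,16),bundt=(170,151,22),tart=(364,162,22)).items():
    x=W[v-r:v+r,u-r:u+r].reshape(-1,3);x=x[x[:,2]>.008];print(k,rect(x[:,:2]))
E
```

```text
t: 37.95
tool_pos: [0.5224, -0.2931, 0.1464]
tool_rot: [3.14, -0.003, 0.004]
contact_force: [-0.4, 0.1, -0.0]
opening: 0.085
grip_force: 0.0
t: 38.95
tool_pos: [0.3605, -0.4775, 0.1427]
tool_rot: [-3.14, 0.006, 0.001]
contact_force: [-0.1, -0.1, 0.1]
opening: 0.0851
grip_force: 0.0
yellow obj c=(554.0,311.0) 104x70 ang=-0.233 board c=(553.1,310.1) 160x120 ang=-0.236
   s,t ext rel board: [-51.6  52.8 -33.5  34.3]
white obj c=(592.1,-74.4) 113x67 ang=-0.119 board c=(587.6,-80.4) 160x120 ang=-0.129
   s,t ext rel board: [-53.1  60.4 -21.5  35.8]
blue obj c=(522.4,-290.2) 130x63 ang=0.001 board c=(522.4,-293.4) 158x121 ang=-0.002
   s,t ext rel board: [-64.8  65.  -26.6  34.2]
card+body c=(586.9,-80.0) 128x89 ang=-0.004 [-65.4  64.3 -45.1  46.5] [-63.9  64.3 -45.1  46.5]
cookie c=(678.3,57.5) 77x75 ang=0.010
bundt c=(752.5,249.5) 116x105 ang=1.520
tart c=(718.0,-270.2) 105x103 ang=1.382
```

View pics/t3.png

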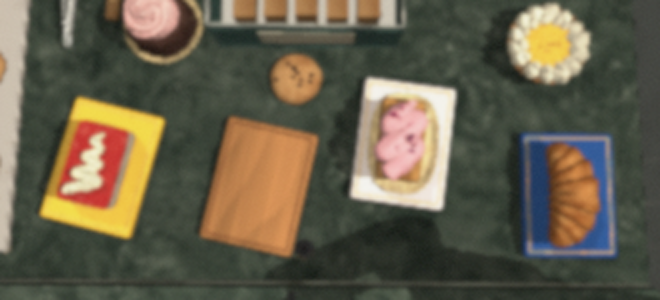

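View pics/s3.png

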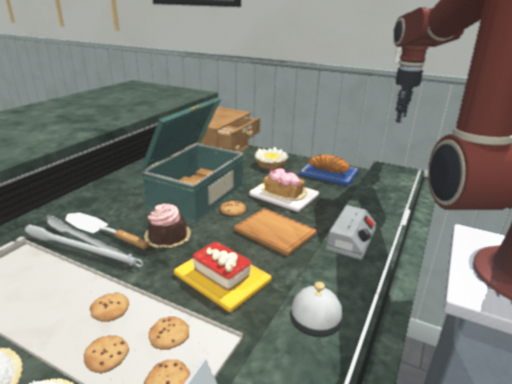

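The pictures show the slice on yellow (crop 95,165), the loaf on white (405,140) and the croissant on blue (570,195). All three are upright and measured within about 4 mm of centre, and the bystanders have not moved. Handing in.

```bash
python3 -c "
from station import ctrl
print(ctrl.finish_job())"
```

```text
the job is handed in; nothing more can be done
None
```

The job is handed in after about 39 s of robot time: the croissant is on the blue board, the loaf cake on the white and the slice on the yellow, each measured upright, aligned and within about 4 mm of centre, with the bystanders left in place; the hand-in call returned no verdict.

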